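# Unlock a collar from the check stand and put it away in its case

## Robot

A 6-joint arm with a two-finger parallel gripper is mounted at the origin on the work surface. World frame = base frame: x ahead of the robot, y to its left, z up, the work surface at z = 0. Lengths are in m, angles in rad, forces in N, time in s.
With the tool pointing down it reaches from about 0.325 to 0.925 m from the base axis. Payload 3.1 kg.
Tool frame: the origin (TCP) lies at the very end of the fingers, on their centre line; the grasp point (between the pads) lies 19 mm behind it; z points along the fingers, y is the line along which they close (so a half turn about z gives the same grasp; the last joint's range is limited). The gripper opens to 85 mm and grips with 20 to 120 N. Pads are 22 mm wide; open, the fingers measure 114 mm over their backs; the gripper's body (76 mm by 85 mm) begins 54 mm behind the grasp point. The pads swing forward as they close: fully open they stand 13 mm farther back than shut.
Start: joints at [-0.112, 0.217, 1.613, -0, 1.311, -0.112], TCP at [0.625, 0, 0.231] pointing down, gripper open.
Joint ranges: [-2.75, 2.75], [-0.78, 2.1], [0.31, 2.55], [-1.13, 4.27], [0.13, 2.63], [-2.58, 2.58]. Speed limits (rad/s): [2.79, 2.79, 3.14, 3.14, 3.14, 3.14].

## Interface

Orientations are given as a rotation vector (axis times angle).
In Python, from station import observe, snapshot, job_done, search_frame gives the robot as it stands.
- The arm moves only by the tool step_arm, never from a script. Its argument "moves" is a list of rows, each a list of 2 entries, a list of its own where there are three numbers: the shift along the tool's x, y, z in cm, then the turn about the tool's z in degrees. In form: [[[tx, ty, tz], turn], ...]. A call has 1 to 20 rows; each row is the pose to reach, as a shift and turn from the pose commanded when the call began, along the tool's axes at that moment; what a row does not reach only later rows make up. A row lasts 1/12 s, in which the tool goes at most 41.7 mm and 7.16 degrees, less where a joint would pass 70% of its speed; a pose out of reach is approached as far as the arm can. A call with a gripper value outside its range is refused whole. "gripper" is the opening, from -1 (shut) to 1 (fully open), set as the call begins (left out, the last holds). The fingers move at their own pace and stop on an object; "newtons" is the grip in N (left out, the last holds). Time passes only in rows, so rows that repeat a pose let the fingers close. It gives the time, the measured TCP pose, the force, the opening and the grip force at its end, in the units of the state.
- observe(): the state, without advancing time (a new reading comes with each control period).
- snapshot(name): name is "scene" or "side" or "wrist"; returns a dict with "color" (400x640x3 uint8, red, green, blue), "fx", "fy", "cx", "cy" (pixels), "R" (3x3) and "t" (3): a world point X has camera coordinates R X + t. Camera axes: x right, y down, z forward; pixel columns grow to the right and rows downward; lengths in m; the calibration is good to about 2 mm. A picture is of the moment at which its call begins. There is no depth.
- job_done(): hands the job in; it is judged then, once.
Trained networks look in a picture, given as the dict that the camera call returned (one of the last four; its "shot" number tells which), for a name from the list of things; names that differ only in an ending like _2 or _b are one class to them, and where a whole thing is asked for, a point or a joint stands for the part that bears it (a point fixed in the world has none). Each returns a list of dicts, best first, with "score" (0 to 1); they miss things now and then, are a little off and sometimes report something else, mostly with a low value. They report only what shows in the picture. A call takes as long as a camera call. They do not tell look-alikes from the thing itself.
- search_frame(thing, picture): "point" ([column, row] in pixels, amid what is visible of it).
The state is a dict: "clock": time; "q": joint angles; "dq": joint speeds; "tau": joint torques, N m; "position": TCP position; "ee_rot": TCP orientation; "wrist_force": force on the tool from outside, world axes, zero at the start; "torque": the same for the moment, N m; "gripper_width": opening from 0.0 (shut) to 1.0 (fully open); "grip_force": force on a finger pad.
Only numpy, scipy, OpenCV 4.12 (cv2) and the standard library are available. Lean on these libraries where they do the work, as an engineer would, in place of code of your own. Each camera call takes 0.05 s, during which the arm holds its last target. There are 200 camera calls.

## Task

Take the steel collar off the upright rod of the check stand and stand it in the empty well of the wooden gauge case. The collar is held by a cross-pin hidden inside it: turn it up to a quarter turn one way or the other, trying with a light upward pull until it comes free by feel, never forcing the pin or the rod, then slide it up off the rod's open end. Set it down gently, upright and fully home in the well, let go of it, and leave the other things on the granite where they are.

Things in the scene. Friction and masses are not known exactly. Their poses are not given: they have to be found in the camera images.
- stand: check stand, fixed: dark square cast base plate 110 x 110 x 20 mm with a plain upright steel rod, 14 mm in diameter, in its middle. The rod's foot is fixed; its top end is open. Origin: centre of the plate's underside, z up along the rod. Rod and pin do not give: more than 30 N from the lifted collar damages them.
- rod_top (a point): centre of the rod's open top end, 62 mm above the base plate's top and 12 mm above the top of the collar at the start
- pin_mid (a point): middle of the hidden cross-pin, on the rod's axis, 11.5 mm above the base plate's top. The pin is 5 mm thick, lies level and sticks out 6 mm on two opposite sides of the rod, inside the collar. The direction in which it points is not known: it is not tied to the axes of the stand or of this point, and must be felt for.
- collar: loose steel collar (thick tube) on the rod, standing on the base plate: 46 mm outside diameter, 50 mm high, 0.3 to 0.5 kg. Origin: centre of its underside, z up along its bore. The rod has 2.5 mm of play all round in it. Round outside: grip it at any yaw. At the start its slots are out of line with the pin: a turn of 0.35 to 1.57 rad (20 to 90 degrees), one way or the other, lines them up.
- collar_lip (a point): centre of the upper face of the collar's inward lip, 6 mm above its underside. The lip has two opposite slots 10 mm wide, along the collar's +x and -x; above it the collar is hollow (31 mm wide) and holds the pin, 3 mm above the lip. So the collar lifts 3 mm and then the lip meets the pin, unless slots and pin are in line within about 0.17 rad: then it goes on up freely.
- case: wooden gauge case, fixed: a block 100 x 200 x 22 mm with two round wells 51 mm in diameter and 10 mm deep, 100 mm apart along its y. Origin: centre of its underside. The well at its -y end is empty; the one at its +y end holds a dark setting ring.
- empty_well (a point): centre of the floor of the empty well, 12 mm above the granite, z up; the collar's origin lies here when it is home (2.5 mm of play all round; the well's rim is chamfered 2 mm)
- setting_ring: dark steel ring, 45 mm outside diameter, 22 mm high, standing in the other well of the case; leave it alone. Origin: centre of its underside.
- v_block: steel V-block 70 x 50 x 50 mm standing on the granite; leave it alone. Origin: centre of its underside.
- spool: turned copper spool, 44 mm diameter, 48 mm high, standing on the granite; leave it alone. Origin: centre of its underside.
- brush: small hand brush lying on the granite, along its own x; leave it alone.
There are look-alikes about, which are no part of the job. What is shaped like the collar but yellow is not meant. What is shaped like the case but green is not meant.

How it is judged:
By the outcome, as a careful person would: the job done as asked, in the order asked, and still so for the second after the job is handed in, with the robot touching nothing.
It also fails if it takes over 72 s, if anything falls off the work surface, if the arm or the gripper's body presses on something with over 40 N, if the wrist force passes 120 N, or if a joint passes its speed limit or range.

## Working session

There is one attempt and no reset: what is moved stays moved. The work goes in short steps, Python scripts to look and compute and a tool call to move; the robot and the scene stay as the last step left them, time stands still between calls to the robot, and variables do not carry over. Pictures are saved under pics/ and viewed, at most 10 in all, crops included, and the job is handed in when it is done.

Besides the shell and the picture viewer there is one more tool, called after "Request:" as name(argument=value, ...), one argument or row to a line, values as JSON. step_arm: Moves the arm, as the interface text tells. Its arguments: {"type":"object","properties":{"moves":{"type":"array"},"gripper":{"type":"number"},"newtons":{"type":"number"}},"required":["moves"]}

```bash
ls; mkdir -p pics; cat > h.py <<'E'
import numpy as np, cv2
from station import observe, snapshot, job_done, search_frame
def save(p,n,box=None,s=1):
    im=p["color"][:,:,::-1]
    if box: im=im[box[1]:box[3],box[0]:box[2]]
    if s!=1: im=cv2.resize(im,None,fx=s,fy=s,interpolation=cv2.INTER_CUBIC)
    cv2.imwrite("pics/"+n+".png",im)
def ray(p,uv):
    R=np.array(p["R"]);t=np.array(p["t"])
    d=R.T@np.array([(uv[0]-p["cx"])/p["fx"],(uv[1]-p["cy"])/p["fy"],1.]);return -R.T@t,d
def atz(p,uv,z):
    o,d=ray(p,uv);return o+d*(z-o[2])/d[2]
def proj(p,X):
    c=np.array(p["R"])@np.array(X)+np.array(p["t"]);return np.array([p["fx"]*c[0]/c[2]+p["cx"],p["fy"]*c[1]/c[2]+p["cy"]])
E
python3 - <<'E'
from h import *
o=observe();print({k:np.round(v,3) for k,v in o.items()})
a=snapshot("scene");b=snapshot("side")
cv2.imwrite("pics/a.png",np.vstack([a["color"],b["color"]])[:,:,::-1][:, :]) 
im=cv2.resize(np.vstack([a["color"],b["color"]])[:,:,::-1],(480,600));
save(a,"scene");save(b,"side")
for p in (a,b):
  for n in ["collar","stand","case","empty_well","rod_top","spool","setting_ring","v_block"]:
    print(n,[(np.round(d["point"]).tolist(),round(d["score"],2)) for d in search_frame(n,p)][:4])
E
```

```text
pics
{'clock': np.float64(0.0), 'q': array([-0.112,  0.218,  1.615,  0.   ,  1.311, -0.112]), 'dq': array([ 0.001,  0.   , -0.001,  0.001, -0.001, -0.002]), 'tau': array([-0.0000e+00, -3.9684e+01, -3.0385e+01, -0.0000e+00,  1.0000e-02,
        0.0000e+00]), 'position': array([0.624, 0.   , 0.23 ]), 'ee_rot': array([-2.22e+00, -2.22e+00,  2.00e-03]), 'wrist_force': array([1.137, 0.049, 0.699]), 'torque': array([-0.009, -0.001, -0.01 ]), 'grip_force': np.float64(0.0), 'gripper_width': np.float64(0.999)}
collar [([370.0, 286.0], 0.75), ([236.0, 190.0], 0.7), ([282.0, 173.0], 0.59)]
stand [([282.0, 180.0], 0.89)]
case [([360.0, 270.0], 0.77), ([440.0, 228.0], 0.77)]
empty_well [([362.0, 270.0], 0.85), ([438.0, 232.0], 0.85)]
rod_top [([280.0, 181.0], 0.68)]
spool [([204.0, 202.0], 0.53), ([231.0, 267.0], 0.38)]
setting_ring [([374.0, 284.0], 0.7)]
v_block [([230.0, 269.0], 0.85)]
collar [([342.0, 168.0], 0.84), ([299.0, 167.0], 0.75)]
stand [([341.0, 178.0], 0.91)]
case [([414.0, 307.0], 0.85), ([308.0, 274.0], 0.78)]
empty_well [([414.0, 305.0], 0.85), ([308.0, 274.0], 0.67)]
rod_top [([340.0, 182.0], 0.85)]
spool [([268.0, 161.0], 0.58)]
setting_ring [([297.0, 292.0], 0.71)]
v_block [([235.0, 213.0], 0.64)]
```

View pics/scene.png

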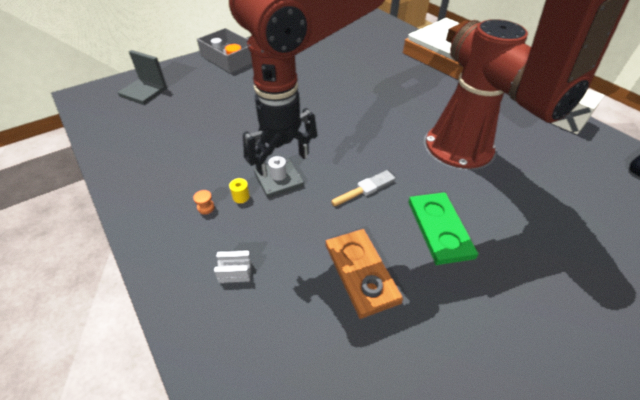

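View pics/side.png

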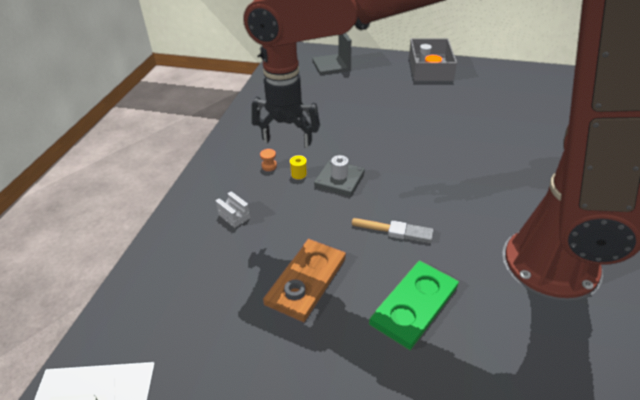

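Candidates for the collar are the steel one on the stand (scene 277,168; side 340,167), the yellow look-alike (239,190; 299,167) and the dark ring in the case (372,286). I choose the steel one on the stand. For the case, the wooden one (360,270) is the target and the green one (440,228) is not. I'll check this in a close crop.

```bash
python3 - <<'E'
from h import *
a=snapshot("scene");b=snapshot("side")
def cr(p,x,y): return cv2.resize(p["color"][y:y+56,x:x+76,::-1],None,fx=5,fy=5,interpolation=cv2.INTER_CUBIC)
cv2.imwrite("pics/c.png",np.vstack([np.hstack([cr(a,242,145),cr(b,303,145)]),np.hstack([cr(a,322,228),cr(b,265,232)])]))
for p,rt,ct,w,r in ((a,(277,161),(277,164),(353,252),(372,286)),(b,(340,157),(340,162),(317,260),(294,289))):
  print(atz(p,rt,.082),atz(p,ct,.07),atz(p,w,.014),atz(p,r,.03))
def tri(u,v):
  o1,d1=ray(a,u);o2,d2=ray(b,v);s=np.linalg.lstsq(np.c_[d1,-d2],o2-o1,rcond=None)[0];return (o1+d1*s[0]+o2+d2*s[1])/2
print(tri((277,161),(340,157)))
for p in(a,b): print(-np.array(p["R"]).T@p["t"])
E
```

```text
[ 0.5481903  -0.17694718  0.082     ] [ 0.54833807 -0.17856585  0.07      ] [0.52828908 0.13277235 0.014     ] [0.55639346 0.23271266 0.03      ]
[ 0.54435835 -0.18736093  0.082     ] [ 0.54295633 -0.18114441  0.07      ] [0.53151025 0.12560795 0.014     ] [0.55595462 0.2311345  0.03      ]
[ 0.54502519 -0.18369957  0.08028066]
[0.87845001 0.48881372 0.75070115]
[0.32162941 0.8706639  0.88592336]
```

View pics/c.png

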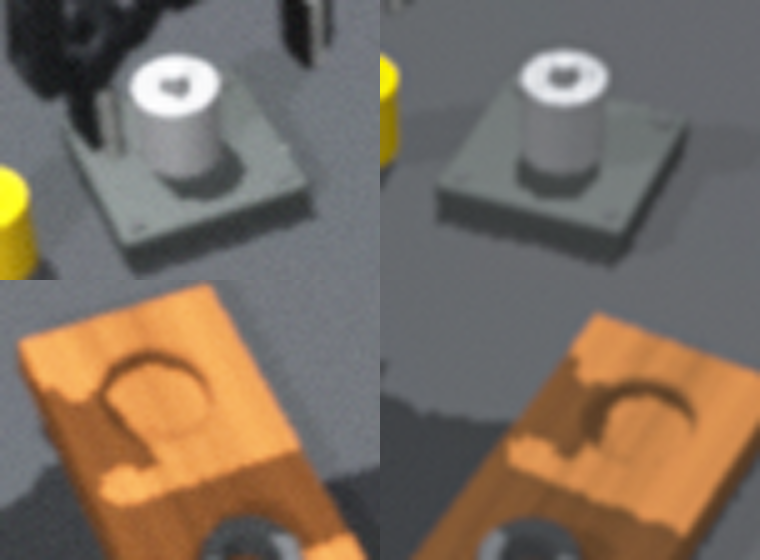

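The crop confirms the steel collar on the dark stand (scene 277,162; side 340,160). The empty well of the wooden case is at scene (353,251) and side (318,261). I'll move above the collar.

Request:
step_arm(
  moves=[
    [[-3,-1.3,0],0],
    [[-6,-2.6,0],0],
    [[-9,-3.9,0],0],
    [[-12,-5.2,0],0],
    [[-15,-6.5,0],0],
    [[-18.2,-7.9,0],0],
    [[-18.2,-7.9,0],0],
    [[-18.2,-7.9,0],0],
    [[-18.2,-7.9,0],0],
  ],
)

```text
clock: 1.75
position: [0.5461, -0.1819, 0.2314]
ee_rot: [-2.222, -2.22, -0.001]
wrist_force: [0.9, -0.1, -0.8]
gripper_width: 0.999
grip_force: 0.0
```

```bash
python3 - <<'E'
from h import *
o=observe();print({k:np.round(o[k],3) for k in("clock","q","position","ee_rot","wrist_force")})
w=snapshot("wrist");save(w,"w1")
print("cam",-np.array(w["R"]).T@w["t"],w["R"],proj(w,(.545,-.182,.07)))
for n in ["collar","rod_top"]:
  for d in search_frame(n,w): print(n,d["point"],d["score"],atz(w,d["point"],.082))
a=snapshot("scene");b=snapshot("side")
print("yellow",atz(a,(239,183),.05),atz(b,(299,160),.05)); print("spool",atz(a,(204,197),.048),"well",atz(a,(353.4,251),.022),atz(b,(318,261),.022))
save(a,"scene2")
E
```

```text
{'clock': np.float64(1.75), 'q': array([-4.440e-01,  1.130e-01,  1.733e+00,  1.000e-03,  1.296e+00,
       -4.430e-01]), 'position': array([ 0.546, -0.182,  0.231]), 'ee_rot': array([-2.222e+00, -2.220e+00, -1.000e-03]), 'wrist_force': array([ 0.894, -0.108, -0.846])}
cam [ 0.54611521 -0.10131149  0.37505631] [[ 9.99997307e-01 -2.28399715e-03  4.10516494e-04]
 [-2.29672844e-03 -9.48796468e-01  3.15879703e-01]
 [-3.31971740e-04 -3.15879795e-01 -9.48799159e-01]] [319.12919218 177.08054237]
collar [317.6, 174.8] 0.69 [ 0.54365492 -0.17667314  0.082     ]
collar [431.6, 176.3] 0.59 [ 0.64789792 -0.17833516  0.082     ]
rod_top [309.9, 152.6] 0.77 [ 0.53687343 -0.15622617  0.082     ]
yellow [ 0.65860955 -0.19124412  0.05      ] [ 0.66188319 -0.19172669  0.05      ]
spool [ 0.75408516 -0.19857989  0.048     ] well [0.52958012 0.13497214 0.022     ] [0.52659261 0.13490504 0.022     ]
```

View pics/w1.png

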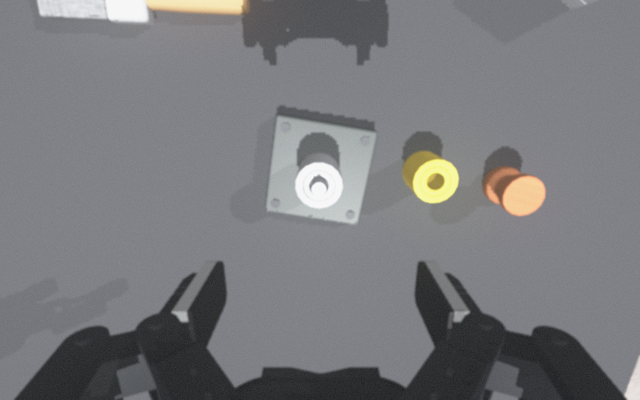

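```bash
python3 - <<'E'
from h import *
w=snapshot("wrist")
g=cv2.cvtColor(w["color"],cv2.COLOR_RGB2GRAY)[140:230,280:360]
m=(g>225).astype(np.uint8)
c=max(cv2.findContours(m,cv2.RETR_EXTERNAL,cv2.CHAIN_APPROX_NONE)[0],key=cv2.contourArea)
e=cv2.fitEllipse(cv2.convexHull(c));print(e)
uv=np.array(e[0])+[280,140];print(uv,atz(w,uv,.07),"rod",atz(w,(319,188),.082))
print("plate",[atz(w,u,.02).round(4).tolist() for u in((279,117),(376,130),(358,223),(267,210))],np.mean([atz(w,u,.02) for u in((279,117),(376,130),(358,223),(267,210))],0))
a=snapshot("scene");b=snapshot("side")
for p in(a,b): print(proj(p,(.546,-.19,.07)),proj(p,(.546,-.18,.07)))
save(w,"w1c",(265,110,385,230),5)
E
```

```text
((38.31492233276367, 46.15201187133789), (45.22126007080078, 46.75659942626953), 92.98709106445312)
[318.31492233 186.15201187] [ 0.54449576 -0.19001857  0.07      ] rod [ 0.54519782 -0.18826511  0.082     ]
plate [[0.5032, -0.1294, 0.02], [0.6054, -0.1428, 0.02], [0.5902, -0.2493, 0.02], [0.4854, -0.2332, 0.02]] [ 0.54603526 -0.18866623  0.02      ]
[275.60156275 161.29906873] [277.47908794 163.36740515]
[339.58822316 159.9196135 ] [338.80746103 162.10658228]
```

View pics/w1c.png

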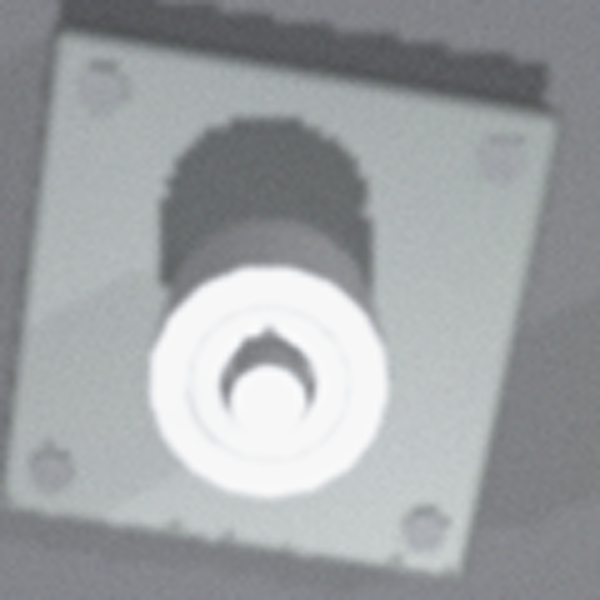

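The crop shows the steel collar with the rod tip inside its bore; a fit puts the collar at (0.545, -0.189). I'll descend over it.

Request:
step_arm(
  moves=[
    [[-0.3,0,2],0],
    [[-0.7,-0.1,5],0],
    [[-0.7,-0.1,8],0],
    [[-0.7,-0.1,11],0],
    [[-0.7,-0.1,13.5],0],
    [[-0.7,-0.1,15.5],0],
    [[-0.7,-0.1,17],0],
    [[-0.7,-0.1,18],0],
    [[-0.7,-0.1,18.9],0],
    [[-0.7,-0.1,18.9],0],
    [[-0.7,-0.1,18.9],0],
  ],
)

```text
clock: 3.07
position: [0.5452, -0.189, 0.0425]
ee_rot: [2.221, 2.222, 0.0]
wrist_force: [-0.3, 0.8, -0.6]
gripper_width: 1.001
grip_force: 0.0
```

Request:
step_arm(
  moves=[
    [[0,0,0],0],
    [[0,0,0],0],
    [[0,0,0],0],
    [[0,0,0],0],
    [[0,0,0],0],
    [[0,0,0],0],
    [[0,0,0],0],
    [[0,0,0],0],
    [[0,0,0],0],
    [[0,0,0],0],
    [[0,0,0],0],
    [[0,0,0],0],
  ],
  gripper=-1,
  newtons=40,
)

```text
clock: 4.07
position: [0.5455, -0.1894, 0.0438]
ee_rot: [2.22, 2.221, 0.0]
wrist_force: [-3.1, -0.4, 5.4]
gripper_width: 0.525
grip_force: 41.7
```

Request:
step_arm(
  moves=[
    [[0,0,-0.1],0],
    [[0,0,-0.2],0],
    [[0,0,-0.2],0],
    [[0,0,-0.2],0],
  ],
)

```text
clock: 4.4
position: [0.5445, -0.1886, 0.0438]
ee_rot: [-2.221, -2.221, 0.0]
wrist_force: [-0.7, 0.1, -2.0]
gripper_width: 0.526
grip_force: 41.5
```

Request:
step_arm(
  moves=[
    [[0,0,-0.1],0],
    [[0,0,-0.2],0],
    [[0,0,-0.2],0],
    [[0,0,-0.2],0],
  ],
)

```text
clock: 4.73
position: [0.5447, -0.1888, 0.0459]
ee_rot: [-2.221, -2.221, 0.0]
wrist_force: [-0.3, -0.2, -4.8]
gripper_width: 0.523
grip_force: 41.4
```

Request:
step_arm(
  moves=[
    [[0,0,-0.1],0],
    [[0,0,-0.2],0],
    [[0,0,-0.2],0],
    [[0,0,-0.2],0],
  ],
)

```text
clock: 5.07
position: [0.5445, -0.1887, 0.0473]
ee_rot: [-2.221, -2.221, 0.0]
wrist_force: [1.5, -0.8, -11.5]
gripper_width: 0.525
grip_force: 42.8
```

Request:
step_arm(
  moves=[
    [[0,0,0],3],
    [[0,0,0],6],
    [[0,0,0],9],
    [[0,0,0],9],
    [[0,0,0],9],
  ],
)

```text
clock: 5.48
position: [0.5443, -0.1885, 0.0474]
ee_rot: [-2.386, -2.041, 0.001]
wrist_force: [1.2, 0.2, -12.8]
gripper_width: 0.523
grip_force: 42.7
```

Request:
step_arm(
  moves=[
    [[0,0,0],3],
    [[0,0,0],6],
    [[0,0,0],9],
    [[0,0,0],9],
    [[0,0,0],9],
  ],
)

```text
clock: 5.9
position: [0.5442, -0.1886, 0.0474]
ee_rot: [-2.538, -1.848, 0.001]
wrist_force: [1.6, -0.5, -13.9]
gripper_width: 0.521
grip_force: 42.7
```

Request:
step_arm(
  moves=[
    [[0,0,0],3],
    [[0,0,0],6],
    [[0,0,0],9],
    [[0,0,0],9],
    [[0,0,0],9],
  ],
)

```text
clock: 6.32
position: [0.5441, -0.1884, 0.0475]
ee_rot: [-2.675, -1.643, 0.002]
wrist_force: [0.4, 1.0, -14.9]
gripper_width: 0.525
grip_force: 42.9
```

Request:
step_arm(
  moves=[
    [[0,0,0],3],
    [[0,0,0],6],
    [[0,0,0],9],
    [[0,0,0],9],
    [[0,0,0],9],
  ],
)

```text
clock: 6.73
position: [0.5442, -0.1884, 0.0475]
ee_rot: [-2.796, -1.429, 0.002]
wrist_force: [1.2, 1.0, -16.8]
gripper_width: 0.522
grip_force: 43.0
```

Request:
step_arm(
  moves=[
    [[0,0,0],3],
    [[0,0,0],6],
    [[0,0,0],9],
    [[0,0,0],9],
    [[0,0,0],9],
  ],
)

```text
clock: 7.15
position: [0.5442, -0.1885, 0.0476]
ee_rot: [-2.899, -1.205, 0.002]
wrist_force: [1.1, 1.5, -17.0]
gripper_width: 0.525
grip_force: 43.2
```

Request:
step_arm(
  moves=[
    [[0,0,0.1],0],
    [[0,0,0.1],3],
    [[0,0,0.1],6],
    [[0,0,0.1],9],
    [[0,0,0.1],9],
    [[0,0,0.1],9],
  ],
)

```text
clock: 7.65
position: [0.5446, -0.1893, 0.0475]
ee_rot: [2.986, 0.974, -0.002]
wrist_force: [-2.0, -0.6, -13.3]
gripper_width: 0.524
grip_force: 43.5
```

Request:
step_arm(
  moves=[
    [[0,0,0],3],
    [[0,0,0],6],
    [[0,0,0],9],
    [[0,0,0],9],
    [[0,0,0],9],
  ],
)

```text
clock: 8.07
position: [0.5448, -0.1901, 0.0477]
ee_rot: [3.052, 0.737, -0.001]
wrist_force: [-2.9, -3.0, -11.1]
gripper_width: 0.52
grip_force: 43.8
```

Request:
step_arm(
  moves=[
    [[0,0,-0.1],0],
    [[0,0,-0.15],0],
    [[0,0,-0.15],0],
  ],
)

```text
clock: 8.32
position: [0.5447, -0.1898, 0.0482]
ee_rot: [3.053, 0.735, -0.001]
wrist_force: [-1.9, -4.7, -16.4]
gripper_width: 0.519
grip_force: 43.5
```

Request:
step_arm(
  moves=[
    [[0,0,0.1],0],
    [[0,0,0.1],3],
    [[0,0,0.1],6],
    [[0,0,0.1],9],
    [[0,0,0.1],9],
    [[0,0,0.1],9],
  ],
)

```text
clock: 8.82
position: [0.5471, -0.189, 0.0498]
ee_rot: [3.102, 0.493, 0.006]
wrist_force: [-1.1, 0.5, -4.2]
gripper_width: 0.525
grip_force: 44.4
```

Request:
step_arm(
  moves=[
    [[0,0,0],3],
    [[0,0,0],6],
    [[0,0,0],9],
    [[0,0,0],9],
    [[0,0,0],9],
  ],
)

```text
clock: 9.23
position: [0.5468, -0.1894, 0.0494]
ee_rot: [3.13, 0.25, 0.006]
wrist_force: [-1.2, 0.1, -4.7]
gripper_width: 0.526
grip_force: 44.6
```

Request:
step_arm(
  moves=[
    [[0,0,-0.1],0],
    [[0,0,-0.2],0],
    [[0,0,-0.3],0],
    [[0,0,-0.3],0],
    [[0,0,-0.3],0],
  ],
)

```text
clock: 9.65
position: [0.5452, -0.189, 0.051]
ee_rot: [3.132, 0.247, 0.001]
wrist_force: [-0.3, 0.1, -3.8]
gripper_width: 0.523
grip_force: 44.5
```

Request:
step_arm(
  moves=[
    [[0,0,-0.1],0],
    [[0,0,-0.2],0],
    [[0,0,-0.3],0],
    [[0,0,-0.3],0],
    [[0,0,-0.3],0],
  ],
)

```text
clock: 10.07
position: [0.5451, -0.1891, 0.0539]
ee_rot: [3.132, 0.247, 0.0]
wrist_force: [0.4, 0.4, -5.2]
gripper_width: 0.521
grip_force: 44.5
```

Request:
step_arm(
  moves=[
    [[0,0,-0.2],0],
    [[0,0,-0.4],0],
    [[0,0,-0.6],0],
    [[0,0,-0.8],0],
    [[0,0,-1.0],0],
    [[0,0,-1.0],0],
  ],
)

```text
clock: 10.57
position: [0.5455, -0.1892, 0.0645]
ee_rot: [3.131, 0.246, 0.002]
wrist_force: [-0.2, -1.1, -4.0]
gripper_width: 0.522
grip_force: 44.5
```

Request:
step_arm(
  moves=[
    [[0,0,-0.5],0],
    [[0,0,-1.0],0],
    [[0,0,-1.5],0],
    [[0,0,-2],0],
    [[0,0,-2.5],0],
    [[0,0,-3.2],0],
    [[0,0,-4],0],
    [[0,0,-5],0],
    [[0,0,-6],0],
    [[0,0,-7.5],0],
    [[0,0,-9],0],
    [[0,0,-10.5],0],
    [[0,0,-10.5],0],
    [[0,0,-10.5],0],
  ],
)

```text
clock: 11.73
position: [0.5462, -0.1896, 0.1707]
ee_rot: [3.13, 0.246, 0.005]
wrist_force: [0.3, -0.0, -4.7]
gripper_width: 0.527
grip_force: 44.5
```

```bash
python3 - <<'E'
from h import *
from scipy.spatial.transform import Rotation as Ro
o=observe();print({k:np.round(o[k],3) for k in("q","position","wrist_force")});R=Ro.from_rotvec(o["ee_rot"]).as_matrix();print(R.round(3))
print("shift cm to well",(R.T@(np.array([.5285,.134,o["position"][2]])-o["position"])*100).round(2))
E
```

```text
{'q': array([-0.455,  0.175,  1.782, -0.   ,  1.181,  0.958]), 'position': array([ 0.546, -0.19 ,  0.171]), 'wrist_force': array([ 0.326, -0.041, -4.739])}
[[ 0.988  0.156  0.004]
 [ 0.156 -0.988 -0.002]
 [ 0.003  0.002 -1.   ]]
shift cm to well [  3.32 -32.23  -0.06]
```

Request:
step_arm(
  moves=[
    [[0,-1.5,0],-4],
    [[0,-4,0],-10],
    [[0,-7,0],-16],
    [[0,-10,0],-22],
    [[0,-13,0],-28],
    [[0,-16,0],-34],
    [[0,-19,0],-40],
    [[0.2,-22,0],-46],
    [[0.3,-24,0],-52],
    [[0.3,-25.5,0],-58],
    [[0.4,-26,0],-63],
    [[0.4,-26,0],-65],
    [[0.4,-26,0],-65],
    [[0.4,-26,0],-65],
  ],
)

```text
clock: 12.9
position: [0.5074, 0.0685, 0.1677]
ee_rot: [-2.509, -1.889, 0.003]
wrist_force: [-0.4, 0.3, -4.6]
gripper_width: 0.525
grip_force: 44.5
```

```bash
python3 - <<'E'
from h import *
o=observe();print({k:np.round(o[k],3) for k in("q","position","ee_rot")})
w=snapshot("wrist");save(w,"w2")
print(proj(w,(.5285,.134,.022)))
for d in search_frame("empty_well",w): print(d["point"],d["score"],atz(w,d["point"],.017))
E
```

```text
{'q': array([-0.003,  0.043,  1.933, -0.   ,  1.168,  0.277]), 'position': array([0.507, 0.069, 0.168]), 'ee_rot': array([-2.509, -1.889,  0.003])}
[322.90430347 102.42413238]
[325.1, 78.0] 0.8 [0.53565124 0.1521816  0.017     ]
[60.4, 108.7] 0.74 [0.30967416 0.19163678 0.017     ]
```

View pics/w2.png

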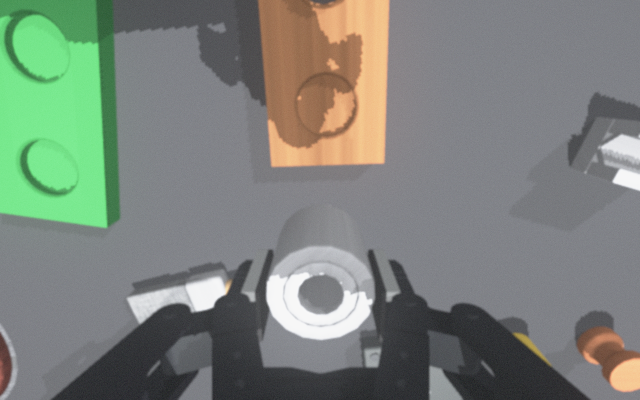

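The wooden case's empty well shows at (327,105), free apart from shadow. The collar is held upright with its top at about (320,291).

```bash
python3 - <<'E'
from h import *
from scipy.spatial.transform import Rotation as Ro
w=snapshot("wrist");o=observe();R=Ro.from_rotvec(o["ee_rot"]).as_matrix();p=np.array(o["position"])
# rim fit by projecting circles
c=atz(w,(327,105),.022);print("well",c)
for a in range(0,360,90): print(proj(w,c+[.0265*np.cos(np.radians(a)),.0265*np.sin(np.radians(a)),0]).round(1))
t=atz(w,(320,291),p[2]+.027);print("collar top",t,"rel tool cm",(R.T@(t-p)*100).round(2))
print("shift",(R.T@(c-p)*100).round(2))
save(w,"w2c",(255,40,395,180),4)
E
```

```text
well [0.53180233 0.13067406 0.022     ]
[357.4  95.9]
[318.2  72.8]
[297.1 114. ]
[335.3 135.4]
collar top [0.50825355 0.06976321 0.19532933] rel tool cm [ 0.16 -0.02 -2.7 ]
shift [ 6.67  0.57 14.63]
```

View pics/w2c.png

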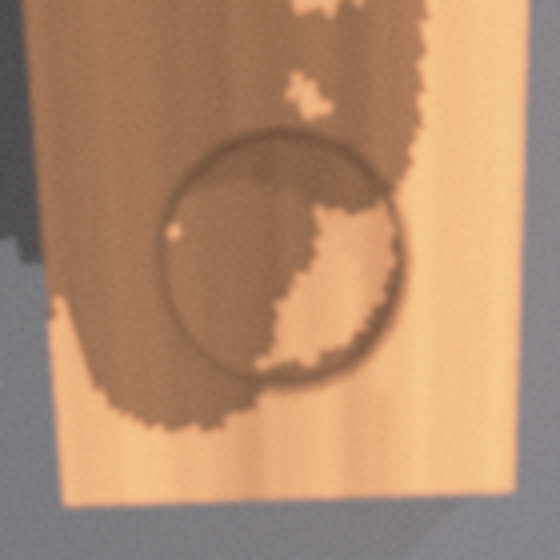

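Request:
step_arm(
  moves=[
    [[1,0.1,0],0],
    [[3,0.3,0],0],
    [[5,0.5,0],0],
    [[6.6,0.5,0],0],
    [[6.6,0.5,2],0],
    [[6.6,0.5,4],0],
    [[6.6,0.5,6],0],
    [[6.6,0.5,8],0],
    [[6.6,0.5,9.5],0],
    [[6.6,0.5,10.5],0],
    [[6.6,0.5,11],0],
    [[6.6,0.5,11],0],
    [[6.6,0.5,11],0],
  ],
)

```text
clock: 14.13
position: [0.532, 0.1307, 0.0593]
ee_rot: [2.509, 1.89, 0.001]
wrist_force: [0.0, -0.3, -3.5]
gripper_width: 0.523
grip_force: 44.5
```

```bash
python3 - <<'E'
from h import *
w=snapshot("wrist");a=snapshot("scene");b=snapshot("side")
print(observe()["position"])
def cr(p,x,y,W=76,H=57,s=5): return cv2.resize(p["color"][y:y+H,x:x+W,::-1],(380,285),interpolation=cv2.INTER_CUBIC)
cv2.imwrite("pics/d.png",np.vstack([np.hstack([cr(a,315,220),cr(b,280,225)]),np.hstack([cr(w,220,160,200,150),cr(w,0,0,640,400)])]))
E
```

```text
[0.53266524 0.13068565 0.06028042]
```

View pics/d.png

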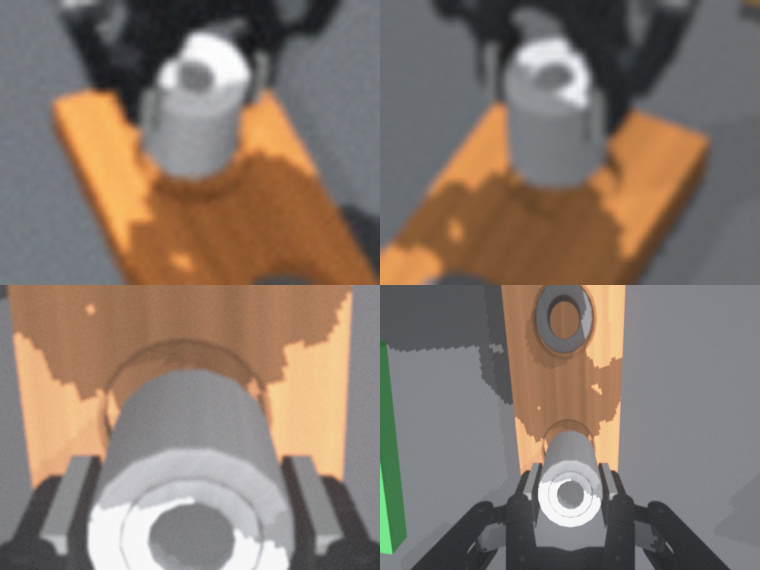

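```bash
python3 - <<'E'
from h import *
from scipy.spatial.transform import Rotation as Ro
w=snapshot("wrist");o=observe();p=np.array(o["position"]);R=Ro.from_rotvec(o["ee_rot"]).as_matrix()
rel=lambda X:(R.T@(X-p)*1000).round(1)
print("rim far",rel(atz(w,(318.4,189),.022)),"collar bottom far",rel(atz(w,(318.4,204.7),p[2]-.0245)))
print("rim L/R",rel(atz(w,(274.7,222),.022)),rel(atz(w,(362,222),.022)))
print("collar top",rel(atz(w,(320,160+(540-285)*150/285),p[2]+.0255)))
a=snapshot("scene");b=snapshot("side")
# collar bottom/rim compare
for q in(a,b): print(proj(q,p+[0,0,-.0245]),proj(q,[p[0],p[1],.022]))
E
```

```text
rim far [25.5 -0.8 38.2] collar bottom far [20.8 -0.7 24.5]
rim L/R [  5.1 -26.8  38.1] [ 4.9 25.1 38.2]
collar top [ -1.1   0.1 -25.5]
[351.70299302 247.009481  ] [351.29002397 250.3229843 ]
[315.80869444 255.24135161] [315.96933005 259.22364571]
```

Request:
step_arm(
  moves=[
    [[0.05,-0.05,0.4],0],
    [[0.05,-0.05,0.8],0],
    [[0.05,-0.05,1.2],0],
    [[0.05,-0.05,1.5],0],
    [[0.05,-0.05,1.7],0],
    [[0.05,-0.05,1.8],0],
    [[0.05,-0.05,1.8],0],
    [[0.05,-0.05,1.8],0],
  ],
)

```text
clock: 15.1
position: [0.531, 0.1311, 0.0407]
ee_rot: [-2.509, -1.89, 0.0]
wrist_force: [-0.7, 0.6, -4.0]
gripper_width: 0.525
grip_force: 44.5
```

Free so far: the collar's underside is below the rim. I'll feel for the floor.

Request:
step_arm(
  moves=[
    [[0,0,0.1],0],
    [[0,0,0.2],0],
    [[0,0,0.3],0],
    [[0,0,0.3],0],
    [[0,0,0.3],0],
  ],
)

```text
clock: 15.52
position: [0.5308, 0.1311, 0.0377]
ee_rot: [-2.509, -1.891, 0.0]
wrist_force: [0.2, 0.5, -5.0]
gripper_width: 0.528
grip_force: 44.5
```

Request:
step_arm(
  moves=[
    [[0,0,0.05],0],
    [[0,0,0.1],0],
    [[0,0,0.1],0],
    [[0,0,0.1],0],
  ],
)

```text
clock: 15.85
position: [0.5309, 0.1311, 0.0368]
ee_rot: [-2.509, -1.891, 0.0]
wrist_force: [0.8, -0.1, -4.2]
gripper_width: 0.523
grip_force: 44.5
```

Request:
step_arm(
  moves=[
    [[0,0,0.05],0],
    [[0,0,0.1],0],
    [[0,0,0.1],0],
    [[0,0,0.1],0],
  ],
)

```text
clock: 16.18
position: [0.531, 0.1312, 0.0358]
ee_rot: [2.509, 1.891, 0.0]
wrist_force: [-1.2, 0.1, -3.0]
gripper_width: 0.519
grip_force: 44.6
```

Request:
step_arm(
  moves=[
    [[0,0,0.05],0],
    [[0,0,0.1],0],
    [[0,0,0.1],0],
    [[0,0,0.1],0],
  ],
)

```text
clock: 16.52
position: [0.5311, 0.1312, 0.0358]
ee_rot: [-2.509, -1.891, 0.0]
wrist_force: [-3.8, 0.3, 5.8]
gripper_width: 0.529
grip_force: 45.3
```

Request:
step_arm(
  moves=[
    [[0,0,-0.1],0],
    [[0,0,-0.1],0],
    [[0,0,-0.1],0],
    [[0,0,-0.1],0],
    [[0,0,-0.1],0],
    [[0,0,-0.1],0],
    [[0,0,-0.1],0],
    [[0,0,-0.1],0],
    [[0,0,-0.1],0],
    [[0,0,-0.1],0],
  ],
  gripper=1,
)

```text
clock: 17.35
position: [0.5309, 0.1311, 0.0358]
ee_rot: [-2.509, -1.891, 0.0]
wrist_force: [-0.2, 0.4, -0.3]
gripper_width: 0.999
grip_force: 0.0
```

Request:
step_arm(
  moves=[
    [[0,0,-0.5],0],
    [[0,0,-1],0],
    [[0,0,-2],0],
    [[0,0,-3],0],
    [[0,0,-5],0],
    [[0,0,-7],0],
    [[-2,0,-9],0],
    [[-4,0,-11],0],
    [[-6,0,-13],0],
    [[-6,0,-13],0],
    [[-6,0,-13],0],
  ],
)

```text
clock: 18.27
position: [0.516, 0.073, 0.1685]
ee_rot: [2.508, 1.887, 0.007]
wrist_force: [-0.6, 0.5, 0.1]
gripper_width: 1.002
grip_force: 0.0
```

```bash
python3 - <<'E'
from h import *
w=snapshot("wrist");a=snapshot("scene");b=snapshot("side")
print(observe()["position"])
def cr(p,x,y,W=76,H=57): return cv2.resize(p["color"][y:y+H,x:x+W,::-1],(380,285),interpolation=cv2.INTER_CUBIC)
cv2.imwrite("pics/e.png",np.vstack([np.hstack([cr(a,315,220),cr(b,270,225)]),np.hstack([cr(w,220,20,200,150),cr(a,0,0,640,400)])]))
E
```

```text
[0.51374623 0.07403541 0.16495478]
```

View pics/e.png

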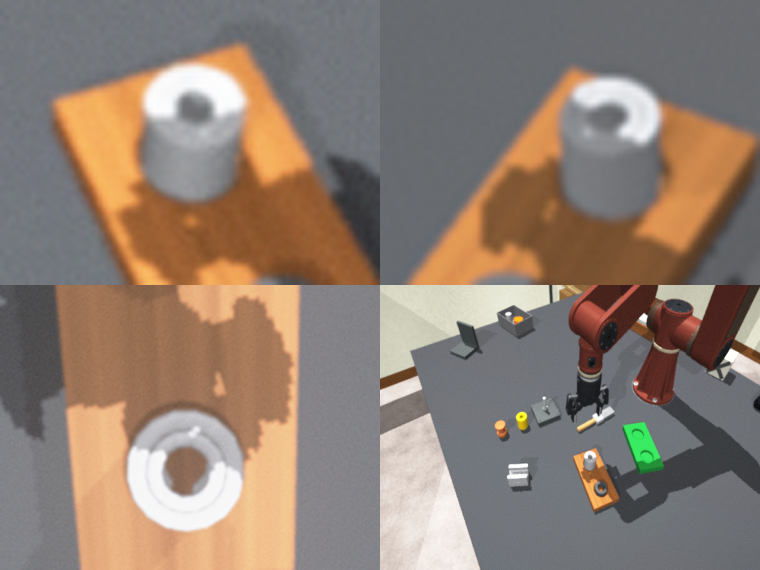

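The collar stands upright in the wooden case's empty well (scene about 353,243), the rod is bare, and nothing else has moved. I'm handing the job in.

```bash
python3 -c "
from station import *
print(job_done())"
```

```text
the job is handed in; nothing more can be done
None
```

The collar came free after about 80 degrees of turning under a light pull. It now stands upright and home in the wooden case's empty well, released, and the job was handed in at about 18 s on the robot's clock.

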